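# Spacer between two coated glass plates

## Task

On the grey metal drying board lies a coated glass plate with one grey spacer stick already across one of its two bare ends. From the loose sticks on the bench take the one of the same size and lay it flat across the middle of the other bare end, square to the plate; then gently lay the waiting coated plate on top of the two sticks, squarely over the lower plate, so that it rests level and clear of it.

Things in the scene. Friction and masses are not known exactly. Their poses are not given: they have to be found in the camera images.
- lower_top (a point): Top-face centre, 26 mm above the bench, of the lower glass plate: 200 (its x) x 50 (its y) x 6 mm, fixed on an grey metal board 240 x 90 x 20 mm. White coating on the middle 132 mm; the last 34 mm at each end are bare dull-green glass, their middles at x = +83 and -83 mm of this frame. The stick already laid is on the +x end; the -x end is free. z is up; the board has any yaw.
- laid_mid (a point): Centre (half-way up) of the grey plastic spacer stick already lying, loose, across the +x bare end of the lower plate: 16 x 90 x 16 mm (x, y, z), 90 mm along its own y, which runs across the plate.
- spacer_mid (a point): Centre (half-way up, 8 mm above the bench) of the loose grey plastic stick to be laid: also 16 x 90 x 16 mm, 90 mm along its own y, about 40 g. It lies flat in a row with two wrong grey sticks, equally long: one only 8 mm wide and high, one 28 mm. Its place in the row varies; stick centres are at least 60 mm apart.
- plate_mid (a point): Centre (half-way up, 27 mm above the bench) of the waiting loose glass plate: 200 (its x) x 50 (its y) x 6 mm, about 150 g, coated like the lower one. It lies flat on a fixed grey metal block 150 x 32 mm, 24 mm high, and overhangs it 9 mm along both long sides, so it can be gripped by its long edges. Either end may go either way.
Mind the look-alikes: they are no part of the job. Of the things that look like the part that bears plate_mid, the smallest one is meant.

How it is judged:
By the outcome, as a careful person would: the job done as asked, in the order asked, and still so for the second after the job is handed in, with the robot touching nothing.
It also fails if it takes over 51 s, if anything falls off the work surface, if the arm or the gripper's body presses on something with over 40 N, if the wrist force passes 120 N, or if a joint passes its speed limit or range.

## Robot

A 6-joint arm with a two-finger parallel gripper is mounted at the origin on the work surface. World frame = base frame: x ahead of the robot, y to its left, z up, the work surface at z = 0. Lengths are in mm, angles in rad, forces in N, time in s.
With the tool pointing down it reaches from about 350 to 950 mm from the base axis. Payload 17.4 kg.
Tool frame: the origin (TCP) lies midway between the tips of the shut fingers; the grasp point (between the pads) lies ctrl.pinch_z behind it (ctrl.pinch_z is the distance from the TCP to the grasp point, in mm); z points along the fingers, y is the direction in which the jaws open and shut (so a half turn about z gives the same grasp; the last joint's range is limited). The gripper opens to 93 mm and grips with 3 to 60 N. Pads are 15 mm wide; open, the fingers measure 128 mm over their backs; the gripper's body (75 mm by 188 mm) begins 65 mm behind the grasp point.
Start: joints at [1.264, 0.116, 1.442, -0, 1.584, -0.038], TCP at [179.271, 650.764, 218.646] pointing down, gripper open.
Joint ranges: [-2.83, 2.83], [-0.83, 2.19], [0.07, 2.5], [-1.14, 4.28], [0.01, 3], [-2.97, 2.97]. Speed limits (rad/s): [1.89, 1.89, 2.22, 3.14, 3.14, 3.14].

## Interface

Orientations are given as a rotation vector (axis times angle).
In Python, from plant import ctrl gives the robot as it stands.
- The arm moves only by the tool carry_out, never from a script. Its argument "motion" is a list of rows, each an object with "offset": the shift along the tool's x, y, z in mm, a list of three; "twist": the turn about the tool's z in degrees. A call has 1 to 5 rows; each row shifts and turns the pose as measured when the row begins, along the tool's axes as they then stand; what a row does not reach is not made up. A row lasts 1/12 s, in which the tool goes at most 41.7 mm and 7.16 degrees, less where a joint would pass 70% of its speed; a pose out of reach is approached as far as the arm can. A call with a gripper value outside its range is refused whole. "claw" is the opening in per cent of the stroke, from 0 (shut) to 100 (fully open), set as the call begins (left out, the last holds). The fingers move at their own pace and stop on an object; the grip force is fixed at half the most. Time passes only in rows, so rows that do not move let the fingers close. It gives the time, the measured TCP pose, the force and the opening at its end, in the units of the state.
- ctrl.observe(): the state, without advancing time (a new reading comes with each control period).
- ctrl.snapshot(name): name is "scene" or "top" or "wrist"; returns (picture, depth): 420x560x3 uint8, blue, green, red; 420x560 float32, mm along the optical axis (not along the pixel's ray), 0 where there is no reading.
- ctrl.camera_info(name): a dict with "K" (3x3 intrinsics, pixels), "cam_to_world" (4x4, takes a point from camera to world coordinates); the wrist camera has in their place "tool_from_camera" (4x4, takes a point from camera to tool coordinates, whose origin is the TCP and whose axes are the flange's). Camera axes: x right, y up, looking along -z (the intrinsics and any distortion apply to the point x, -y, -z); pixel columns grow to the right and rows downward; lengths in mm; the calibration is good to about 2 mm. A picture is of the moment at which its call begins: read the wrist's pose just before it. camera_info takes no time and is no camera call.
- ctrl.finish_job(): hands the job in, once; it reports no verdict.
The state is a dict: "time": time; "joint_positions": joint angles; "qd": joint speeds; "effort": joint torques, N m; "position": TCP position; "ee_rot": TCP orientation; "contact_force": force on the tool from outside, world axes, zero at the start; "torque": the same for the moment, N m; "finger_gap": finger opening in mm.
Only numpy, scipy, OpenCV 4.12 (cv2) and the standard library are available. Lean on these libraries where they do the work, as an engineer would, in place of code of your own. Each camera call takes 0.05 s, during which the arm holds its last target. There are 200 camera calls.

## Working session

There is one attempt and no reset: what is moved stays moved. The work goes in short steps, Python scripts to look and compute and a tool call to move; the robot and the scene stay as the last step left them, time stands still between calls to the robot, and variables do not carry over. Pictures are saved under pics/ and viewed, about 8 in all and at most 12, crops included, and the job is handed in when it is done.

Besides the shell and the picture viewer there is one more tool, called after "Call:" by a JSON object that holds its "op" and its "data", one argument or row to a line. carry_out: Moves the arm, as the interface text tells. Its arguments: {"type":"object","properties":{"motion":{"type":"array"},"claw":{"type":"number"}},"required":["motion"]}

```bash
ls; mkdir -p pics
python3 - <<'E'
from plant import ctrl
import cv2,numpy as np
print(ctrl.pinch_z, ctrl.observe())
for n in("scene","top"):
    p,d=ctrl.snapshot(n); cv2.imwrite(f"pics/{n}0.png",p); np.save(f"pics/{n}0.npy",d)
    print(n,ctrl.camera_info(n))
print(ctrl.camera_info("wrist"))
E
```

```text
pics
18.8 {'time': 0.0, 'joint_positions': array([ 1.26421499e+00,  1.16506916e-01,  1.44224942e+00, -1.31466194e-05,
        1.58397837e+00, -3.78208769e-02]), 'qd': array([ 0.00258689, -0.0005463 , -0.00137529, -0.00049803, -0.00064715,
       -0.00053266]), 'effort': array([ 1.86134414e-03, -7.21263528e+01, -6.22618890e+01,  7.81873357e-02,
        2.36467563e-02, -7.67808524e-05]), 'position': array([179.20546934, 650.57838113, 217.90089686]), 'ee_rot': array([-4.20874208e-01, -3.11308818e+00,  1.77083449e-03]), 'contact_force': array([0.48256963, 0.28618359, 0.1355759 ]), 'torque': array([-0.04101763,  0.08628738,  0.03137952]), 'finger_gap': 93.11099436136}
scene {'K': array([[540.22639191,   0.        , 278.11660645],
       [  0.        , 540.22639191, 204.66843692],
       [  0.        ,   0.        ,   1.        ]]), 'cam_to_world': array([[-1.36130034e-01, -5.53740771e-01,  8.21486319e-01,
         1.52674342e+03],
       [ 9.90549174e-01, -6.20488320e-02,  1.22320387e-01,
         1.40331135e+01],
       [-1.67615186e-02,  8.30374073e-01,  5.56954172e-01,
         7.96508
[... 442 characters left out ...]
+02],
       [-2.75787008e-02,  1.10738897e-01,  9.93466815e-01,
         1.04723101e+03],
       [ 0.00000000e+00,  0.00000000e+00,  0.00000000e+00,
         1.00000000e+00]])}
{'K': array([[359.89280007,   0.        , 279.49384668],
       [  0.        , 359.89280007, 207.76615494],
       [  0.        ,   0.        ,   1.        ]]), 'tool_from_camera': array([[-1.20623616e-03,  9.59175158e-01,  2.82810115e-01,
         7.84779050e+01],
       [ 9.99999124e-01,  1.00261682e-03,  8.64714308e-04,
         5.91806235e-01],
       [ 5.45862305e-04,  2.82810910e-01, -9.59175527e-01,
        -1.65998629e+02],
       [ 0.00000000e+00,  0.00000000e+00,  0.00000000e+00,
         1.00000000e+00]])}
```

View pics/top0.png

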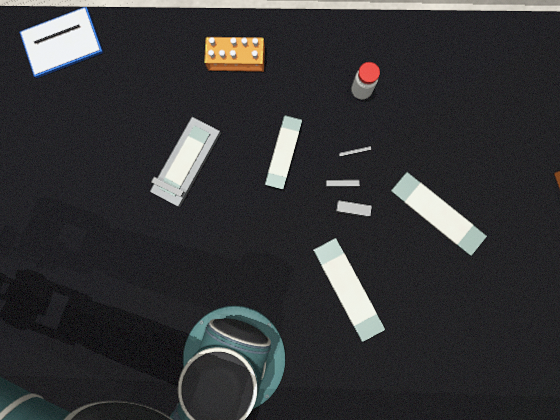

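View pics/scene0.png

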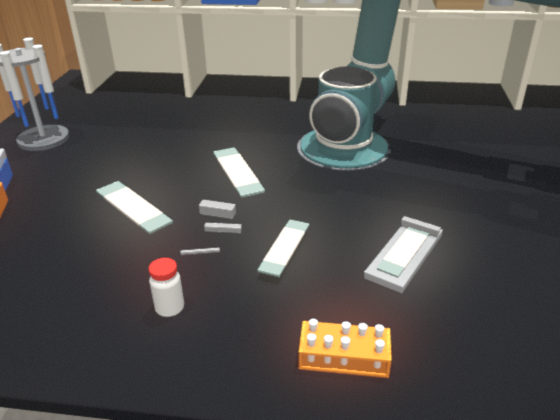

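Top view: the board is at (187,162), with the laid stick near (167,188). The smallest waiting plate is at (284,152). The sticks are the thin one (355,151), the middle one (343,183) and the thick one (354,208). The red-capped bottle, rack and larger plates are look-alikes or clutter. The scene view agrees.

```bash
cat > h.py <<'E'
import cv2,numpy as np
from plant import ctrl
from scipy.spatial.transform import Rotation as R
def T_of(n,st=None):
    i=ctrl.camera_info(n)
    if n!="wrist": return i["K"],i["cam_to_world"]
    T=np.eye(4);T[:3,:3]=R.from_rotvec(st["ee_rot"]).as_matrix();T[:3,3]=st["position"]
    return i["K"],T@i["tool_from_camera"]
def cast(uv,z,K,T):
    uv=np.atleast_2d(uv).astype(float)
    r=np.c_[(uv[:,0]-K[0,2])/K[0,0],-(uv[:,1]-K[1,2])/K[1,1],-np.ones(len(uv))]@T[:3,:3].T
    return T[:3,3]+r*((z-T[2,3])/r[:,2])[:,None]
def rect(P):
    "world points -> centre, long, short, yaw of long axis (deg)"
    (c,(w,h),a)=cv2.minAreaRect(np.float32(P[:,:2]))
    if w<h: w,h,a=h,w,a+90
    return np.round(c,1),round(w,1),round(h,1),round((a+90)%180-90,1)
def blobs(mask,amin):
    cs,_=cv2.findContours(mask.astype(np.uint8),cv2.RETR_EXTERNAL,cv2.CHAIN_APPROX_NONE)
    return [c[:,0,:] for c in cs if cv2.contourArea(c)>amin]
E
python3 - <<'E'
from h import *
for n in("top","scene"):
    p=cv2.imread(f"pics/{n}0.png");K,T=T_of(n);g=p.min(2)
    d=np.load(f"pics/{n}0.npy")
    for c in blobs(g>75,40):
        m=c.mean(0)
        if n=="top" and not(140<m[0]<500 and 90<m[1]<350):continue
        if n=="scene" and not(90<m[0]<450 and 145<m[1]<300):continue
        z={"a":8}.get(n,16)
        u,v=m.astype(int);dd=d[v,u];X=T@np.r_[(u-K[0,2])/K[0,0]*dd,-(v-K[1,2])/K[1,1]*dd,-dd,1]
        print(n,m.round(),"depthpt",X[:3].round(),rect(cast(c,z,K,T)))
E
```

```text
top [235. 331.] depthpt [111. -27. 190.] (array([80.3, -3.6]), 223.7, 116.5, 74.4)
top [349. 289.] depthpt [ 191. -300.   10.] (array([ 192.4, -300. ]), 272.6, 73.0, 29.4)
top [354. 208.] depthpt [ 410. -309.   26.] (array([ 409.3, -311.8]), 93.3, 30.9, 82.4)
top [342. 183.] depthpt [ 480. -280.   15.] (array([ 478.3, -280.9]), 90.3, 13.9, -88.6)
top [439. 213.] depthpt [ 402. -542.    9.] (array([ 401.9, -539.3]), 272.2, 73.3, 51.2)
top [355. 151.] depthpt [ 572. -313.    9.] (array([ 568.2, -313.1]), 89.2, 10.4, -76.3)
top [184. 161.] depthpt [526. 161.  24.] (array([531.6, 163.5]), 242.5, 102.1, -26.1)
top [283. 152.] depthpt [ 559. -116.   31.] (array([ 562. , -115.5]), 206.0, 54.9, -13.6)
scene [167. 293.] depthpt [ 781. -323.   65.] (array([ 733.4, -343.5]), 134.8, 68.8, 23.7)
scene [162. 266.] depthpt [ 753. -334.  110.] (array([ 647.2, -381.2]), 57.6, 54.8, -83.3)
scene [200. 251.] depthpt [ 572. -317.    8.] (array([ 584.4, -311. ]), 92.4, 22.9, -76.3)
scene [303. 254.] depthpt [546. -76.  -3.] (array([568.4, -69.8]), 144.5, 39.4, -11.2)
scene [223. 227.] depthpt [ 488. -281.   16.] (array([ 489. , -280.2]), 97.3, 45.1, -85.8)
scene [407. 253.] depthpt [550. 157.  25.] (array([526.3, 161.9]), 290.5, 159.7, -21.4)
scene [139. 205.] depthpt [ 405. -527.    7.] (array([ 413.7, -520.9]), 304.3, 169.6, 36.0)
scene [253. 206.] depthpt [ 362. -227.    0.] (array([ 370.5, -250.1]), 623.7, 242.4, 29.1)
```

```bash
cat >> h.py <<'E'
def pose(st):
    M=R.from_rotvec(st["ee_rot"]).as_matrix()
    return st["position"],np.degrees(np.arctan2(M[1,1],M[0,1])),M
def plan(x,y,z,jaw,smax=36,tmax=6.5,st=None):
    "rows to bring the TCP to x,y,z with the jaw axis at `jaw` deg (half-turn free within 90)"
    st=st or ctrl.observe();p,a,_=pose(st);d=np.array([x,y,z])-p
    tw=-((jaw-a+90)%180-90)
    n=int(max(1,np.ceil(np.linalg.norm(d)/smax),np.ceil(abs(tw)/tmax)))
    print("at",p.round(1),"jaw",round(a,1),"d",d.round(1),"twist",round(tw,1),"rows",n)
    for i in range(n):
        t=np.radians(a-tw/n*i);ya=np.array([np.cos(t),np.sin(t)]);xa=np.array([-ya[1],ya[0]])
        s=d/n;print([round(float(s[:2]@xa),1),round(float(s[:2]@ya),1),round(-s[2],1)],round(tw/n,1))
E
python3 -c "
from h import *
plan(530,150,250,1.4,40,7)"
```

```text
at [179.2 650.6 218. ] jaw 74.6 d [ 350.8 -500.6   32. ] twist 73.2 rows 16
[-29.4, -24.3, np.float64(-2.0)] 4.6
[-31.3, -21.9, np.float64(-2.0)] 4.6
[-32.9, -19.3, np.float64(-2.0)] 4.6
[-34.4, -16.7, np.float64(-2.0)] 4.6
[-35.6, -13.9, np.float64(-2.0)] 4.6
[-36.6, -11.0, np.float64(-2.0)] 4.6
[-37.4, -8.0, np.float64(-2.0)] 4.6
[-37.9, -5.0, np.float64(-2.0)] 4.6
[-38.2, -2.0, np.float64(-2.0)] 4.6
[-38.2, 1.1, np.float64(-2.0)] 4.6
[-38.0, 4.1, np.float64(-2.0)] 4.6
[-37.5, 7.1, np.float64(-2.0)] 4.6
[-36.8, 10.1, np.float64(-2.0)] 4.6
[-35.9, 13.0, np.float64(-2.0)] 4.6
[-34.8, 15.8, np.float64(-2.0)] 4.6
[-33.4, 18.5, np.float64(-2.0)] 4.6
```

Call:
{"op": "carry_out", "data": {
  "motion": [
    {"offset": [-29,-24,-2],"twist": 4.6},
    {"offset": [-31,-22,-2],"twist": 4.6},
    {"offset": [-33,-19,-2],"twist": 4.6},
    {"offset": [-34,-17,-2],"twist": 4.6},
    {"offset": [-36,-14,-2],"twist": 4.6}
  ]
}}

```text
time: 0.52
position: [286.4, 492.1, 223.6]
ee_rot: [-1.041, -2.962, 0.011]
contact_force: [0.2, -0.2, 1.3]
finger_gap: 92.6
```

Call:
{"op": "carry_out", "data": {
  "motion": [
    {"offset": [-37,-11,-2],"twist": 4.6},
    {"offset": [-37,-8,-2],"twist": 4.6},
    {"offset": [-38,-5,-2],"twist": 4.6},
    {"offset": [-38,-2,-2],"twist": 4.6},
    {"offset": [-38,1,-2],"twist": 4.6}
  ]
}}

```text
time: 0.93
position: [395.9, 325.2, 233.3]
ee_rot: [-1.637, -2.681, 0.014]
contact_force: [0.1, 0.6, -0.5]
finger_gap: 93.1
```

Call:
{"op": "carry_out", "data": {
  "motion": [
    {"offset": [-38,4,-2],"twist": 4.6},
    {"offset": [-37,7,-2],"twist": 4.6},
    {"offset": [-37,10,-2],"twist": 4.6},
    {"offset": [-36,13,-2],"twist": 4.6},
    {"offset": [-35,16,-2],"twist": 4.6}
  ]
}}

```text
time: 1.35
position: [501.8, 155.3, 244.0]
ee_rot: [2.161, 2.278, -0.013]
contact_force: [0.1, 1.0, -0.2]
finger_gap: 92.8
```

Run:
```python
from h import *
st=ctrl.observe();p,d=ctrl.snapshot("wrist");cv2.imwrite("pics/w1.png",p);np.save("pics/w1.npy",d)
import pickle;pickle.dump(st,open("pics/w1.pkl","wb"))
print(pose(st)[:2])
plan(479,-281,150,1.4,40,7,ctrl.observe())
```

```text
(array([501.78683507, 155.26137647, 244.02913786]), np.float64(2.9995555557478326))
at [504.6 150.4 244.1] jaw 2.4 d [ -25.6 -431.4  -94.1] twist 1.0 rows 12
[-35.8, -3.7, np.float64(7.8)] 0.1
[-35.8, -3.6, np.float64(7.8)] 0.1
[-35.8, -3.5, np.float64(7.8)] 0.1
[-35.8, -3.5, np.float64(7.8)] 0.1
[-35.9, -3.4, np.float64(7.8)] 0.1
[-35.9, -3.4, np.float64(7.8)] 0.1
[-35.9, -3.3, np.float64(7.8)] 0.1
[-35.9, -3.3, np.float64(7.8)] 0.1
[-35.9, -3.2, np.float64(7.8)] 0.1
[-35.9, -3.2, np.float64(7.8)] 0.1
[-35.9, -3.1, np.float64(7.8)] 0.1
[-35.9, -3.1, np.float64(7.8)] 0.1
```

View pics/w1.png

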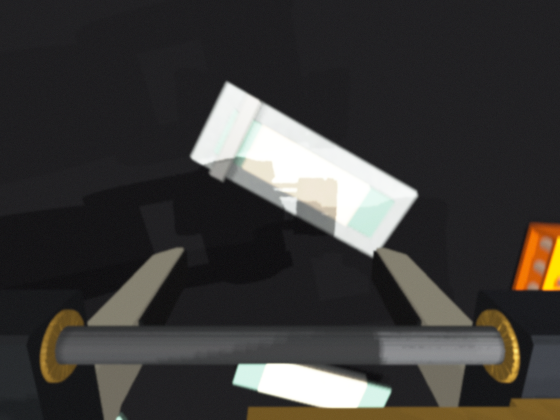

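The wrist view shows the board: laid stick on the left/upper end at (235,128), free green bare end at about (370,213). A gripper shadow falls across the coating. The waiting plate is at (312,385).

Run:
```python
from h import *
import pickle
st=pickle.load(open("pics/w1.pkl","rb"));K,T=T_of("wrist",st)
p=cv2.imread("pics/w1.png");hsv=cv2.cvtColor(p,cv2.COLOR_BGR2HSV)
roi=np.zeros(p.shape[:2],bool);roi[70:262,180:425]=1
for c in blobs((p.max(2)>70)&roi,3000): print("board",rect(cast(c,20,K,T)))
for v in((370,213),(235,128),(320,160)): print(v,hsv[v[1],v[0]])
g=(hsv[...,0]>65)&(hsv[...,0]<100)&(hsv[...,1]>28)&(hsv[...,2]>90)&roi
for c in blobs(g,150): print("green",c.mean(0).round(),rect(cast(c,26,K,T)))
d=np.load("pics/w1.npy")
for u,v in((370,213),(235,128),(320,160)):
    D=d[v,u];print((u,v),(T@np.r_[(u-K[0,2])/K[0,0]*D,-(v-K[1,2])/K[1,1]*D,-D,1])[:3].round(1))
```

```text
board (array([547. , 145.4]), 284.6, 97.6, -26.1)
(370, 213) [ 79  30 236]
(235, 128) [ 20   3 243]
(320, 160) [ 30   1 255]
green [371. 216.] (array([604.1, 118.5]), 46.3, 27.9, 64.1)
(370, 213) [604.3 118.6  25.5]
(235, 128) [454.  205.3  41.4]
(320, 160) [543.3 175.4  27.4]
```

Call:
{"op": "carry_out", "data": {
  "motion": [
    {"offset": [-36,-4,8],"twist": 0},
    {"offset": [-36,-4,8],"twist": 0},
    {"offset": [-36,-4,8],"twist": 0},
    {"offset": [-36,-4,8],"twist": 0},
    {"offset": [-36,-4,8],"twist": 0}
  ]
}}

```text
time: 1.82
position: [492.1, -33.9, 204.5]
ee_rot: [2.172, 2.266, -0.014]
contact_force: [1.0, -0.3, -0.4]
finger_gap: 93.1
```

Call:
{"op": "carry_out", "data": {
  "motion": [
    {"offset": [-36,-3,8],"twist": 0},
    {"offset": [-36,-3,8],"twist": 0},
    {"offset": [-36,-3,8],"twist": 0},
    {"offset": [-36,-3,8],"twist": 0},
    {"offset": [-20,-2,8],"twist": 0}
  ]
}}

```text
time: 2.23
position: [481.5, -208.5, 163.5]
ee_rot: [2.172, 2.265, -0.014]
contact_force: [-0.0, -0.8, -0.9]
finger_gap: 93.1
```

Run:
```python
from h import *
st=ctrl.observe();p,d=ctrl.snapshot("wrist");cv2.imwrite("pics/w2.png",p)
K,T=T_of("wrist",st);print(pose(st)[:2])
for c in blobs(p.min(2)>90,300):
    m=c.mean(0);u,v=m.astype(int);D=d[v,u];X=T@np.r_[(u-K[0,2])/K[0,0]*D,-(v-K[1,2])/K[1,1]*D,-D,1]
    print(m.round(),X[:3].round(1),rect(cast(c,16,K,T)))
```

```text
(array([ 481.47729421, -208.50232112,  163.47493824]), np.float64(2.387602043009838))
[251. 403.] [ 458.2 -454.2    8.3] (array([ 458.7, -458.5]), 83.2, 62.4, 49.1)
[274. 291.] [ 478.9 -308.6   15.5] (array([ 478.2, -305.9]), 38.3, 14.9, -87.7)
[362. 291.] [ 567.  -309.5    7.5] (array([ 565.7, -305.9]), 76.9, 7.5, -76.4)
[197. 291.] [ 407.5 -304.4   28.1] (array([ 404.8, -313.3]), 79.5, 28.9, 82.3)
[ 34. 250.] [ 244.7 -277.4    7.4] (array([ 245. , -271.2]), 104.9, 69.0, 29.7)
[376.  85.] [ 553.1 -115.    30.9] (array([ 560.8, -116.8]), 209.4, 55.2, -13.7)
```

View pics/w2.png

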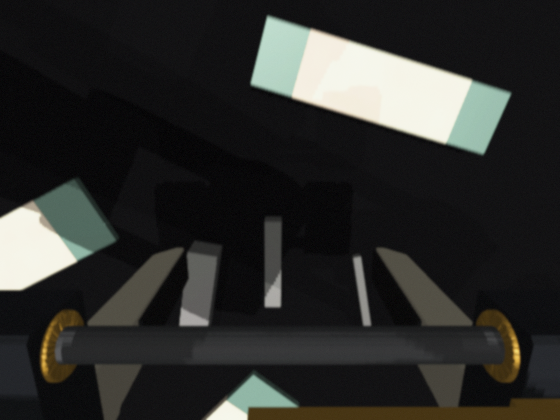

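The 16 mm stick is at (273,262), between the thick one (200,285) and the thin one (362,290). Its upper part is in shadow, so I'll remeasure with a local threshold.

Run:
```python
from h import *
st=ctrl.observe();K,T=T_of("wrist",st);p=cv2.imread("pics/w2.png")
roi=np.zeros(p.shape[:2],bool);roi[205:316,255:292]=1
for c in blobs((p.min(2)>45)&roi,200):
    print(c.min(0),c.max(0),rect(cast(c,16,K,T)))
plan(478.5,-282,60,1.8,40)
```

```text
[264 220] [281 307] (array([ 476.1, -281.3]), 90.6, 16.7, -87.7)
at [ 480.8 -210.1  161.5] jaw 2.3 d [  -2.3  -71.9 -101.5] twist 0.5 rows 4
[-17.9, -1.3, np.float64(25.4)] 0.1
[-17.9, -1.3, np.float64(25.4)] 0.1
[-17.9, -1.2, np.float64(25.4)] 0.1
[-17.9, -1.2, np.float64(25.4)] 0.1
```

Call:
{"op": "carry_out", "data": {
  "motion": [
    {"offset": [-18,-2,25],"twist": 0},
    {"offset": [-18,-2,25],"twist": 0},
    {"offset": [-18,-2,25],"twist": 0},
    {"offset": [-18,-1,25],"twist": 0},
    {"offset": [0,0,0],"twist": 0}
  ],
  "claw": 50
}}

```text
time: 2.7
position: [474.8, -287.9, 57.8]
ee_rot: [2.177, 2.262, -0.015]
contact_force: [-1.0, -0.1, -0.7]
finger_gap: 64.2
```

Run:
```python
from h import *
print(ctrl.observe()["finger_gap"])
plan(477,-281.5,3,2.3,20)
```

```text
64.17195972829492
at [ 474.8 -287.9   57.8] jaw 2.2 d [  2.2   6.4 -54.8] twist -0.1 rows 3
[2.1, 0.8, np.float64(18.3)] -0.0
[2.1, 0.8, np.float64(18.3)] -0.0
[2.1, 0.8, np.float64(18.3)] -0.0
```

Call:
{"op": "carry_out", "data": {
  "motion": [
    {"offset": [3,1,18],"twist": 0},
    {"offset": [3,1,18],"twist": 0},
    {"offset": [0,0,10],"twist": 0},
    {"offset": [0,0,0],"twist": 0},
    {"offset": [0,0,0],"twist": 0}
  ]
}}

```text
time: 3.12
position: [476.0, -281.6, 10.1]
ee_rot: [-2.18, -2.261, 0.016]
contact_force: [-0.5, 0.2, 0.5]
finger_gap: 46.7
```

Run:
```python
from h import *
print(ctrl.observe()["finger_gap"])
plan(477,-281.5,2.5,2.3,20)
```

```text
46.687353566692565
at [ 476.  -281.6   10.1] jaw 2.1 d [ 1.   0.1 -7.6] twist -0.2 rows 1
[0.1, 1.0, np.float64(7.6)] -0.2
```

Call:
{"op": "carry_out", "data": {
  "motion": [
    {"offset": [0,1,7.5],"twist": 0},
    {"offset": [0,0,0],"twist": 0},
    {"offset": [0,0,0],"twist": 0}
  ]
}}

```text
time: 3.37
position: [478.3, -281.8, 4.7]
ee_rot: [2.178, 2.261, -0.015]
contact_force: [-0.7, -0.1, -0.7]
finger_gap: 46.4
```

Call:
{"op": "carry_out", "data": {
  "motion": [
    {"offset": [0,0,0],"twist": 0},
    {"offset": [0,0,0],"twist": 0},
    {"offset": [0,0,0],"twist": 0},
    {"offset": [0,0,0],"twist": 0},
    {"offset": [0,0,0],"twist": 0}
  ],
  "claw": 0
}}

```text
time: 3.78
position: [479.2, -282.3, 6.8]
ee_rot: [2.176, 2.259, -0.014]
contact_force: [-0.1, 0.3, -0.2]
finger_gap: 17.7
```

Call:
{"op": "carry_out", "data": {
  "motion": [
    {"offset": [0,0,0],"twist": 0},
    {"offset": [0,0,0],"twist": 0},
    {"offset": [0,0,0],"twist": 0},
    {"offset": [0,0,0],"twist": 0}
  ]
}}

```text
time: 4.12
position: [479.1, -282.4, 6.8]
ee_rot: [2.176, 2.259, -0.014]
contact_force: [-0.3, 0.4, -0.8]
finger_gap: 15.6
```

Call:
{"op": "carry_out", "data": {
  "motion": [
    {"offset": [0,0,-15],"twist": 0},
    {"offset": [0,0,-30],"twist": 0},
    {"offset": [0,0,-35],"twist": 0}
  ]
}}

```text
time: 4.37
position: [476.0, -279.5, 81.1]
ee_rot: [-2.175, -2.258, 0.018]
contact_force: [0.3, 0.1, -0.1]
finger_gap: 15.5
```

Run:
```python
from h import *
print(ctrl.observe()["finger_gap"])
plan(578,64,150,-26,38)
```

```text
15.485406312959698
at [ 476.  -279.5   81.1] jaw 2.1 d [102.  343.5  68.9] twist 28.1 rows 10
[34.0, 11.5, np.float64(-6.9)] 2.8
[34.5, 9.8, np.float64(-6.9)] 2.8
[34.9, 8.1, np.float64(-6.9)] 2.8
[35.3, 6.4, np.float64(-6.9)] 2.8
[35.5, 4.6, np.float64(-6.9)] 2.8
[35.7, 2.9, np.float64(-6.9)] 2.8
[35.8, 1.1, np.float64(-6.9)] 2.8
[35.8, -0.6, np.float64(-6.9)] 2.8
[35.8, -2.4, np.float64(-6.9)] 2.8
[35.6, -4.1, np.float64(-6.9)] 2.8
```

Call:
{"op": "carry_out", "data": {
  "motion": [
    {"offset": [34,11,-8],"twist": 2.8},
    {"offset": [34,10,-8],"twist": 2.8},
    {"offset": [35,8,-8],"twist": 2.8},
    {"offset": [35,6,-8],"twist": 2.8},
    {"offset": [35,5,-8],"twist": 2.8}
  ]
}}

```text
time: 4.78
position: [529.0, -109.2, 128.4]
ee_rot: [2.454, 1.957, -0.015]
contact_force: [1.6, 0.6, 0.0]
finger_gap: 15.5
```

Call:
{"op": "carry_out", "data": {
  "motion": [
    {"offset": [36,3,-7],"twist": 2.8},
    {"offset": [36,1,-6],"twist": 2.8},
    {"offset": [36,-1,-6],"twist": 2.8},
    {"offset": [30,-2,-6],"twist": 2.8},
    {"offset": [10,-2,0],"twist": 2.8}
  ]
}}

```text
time: 5.2
position: [575.0, 44.0, 155.7]
ee_rot: [2.68, 1.628, -0.008]
contact_force: [0.7, 0.0, -0.8]
finger_gap: 15.7
```

Run:
```python
from h import *
import pickle
st=ctrl.observe();p,d=ctrl.snapshot("wrist");cv2.imwrite("pics/w3.png",p)
pickle.dump(st,open("pics/w3.pkl","wb"))
K,T=T_of("wrist",st);print(pose(st)[:2])
hsv=cv2.cvtColor(p,cv2.COLOR_BGR2HSV)
g=(hsv[...,0]>65)&(hsv[...,0]<100)&(hsv[...,1]>28)&(hsv[...,2]>60)
for c in blobs(g,150): print("green",c.mean(0).round(),rect(cast(c,26,K,T)))
```

```text
(array([575.01164126,  43.99035486, 155.73026981]), np.float64(-27.468408541394897))
green [262. 376.] (array([ 476., -113.]), 32.8, 26.3, 62.3)
green [263. 106.] (array([600.6, 116.3]), 37.4, 32.5, 63.6)
green [ 66. 100.] (array([463.7, 191.2]), 51.3, 12.4, 65.0)
```

View pics/w3.png

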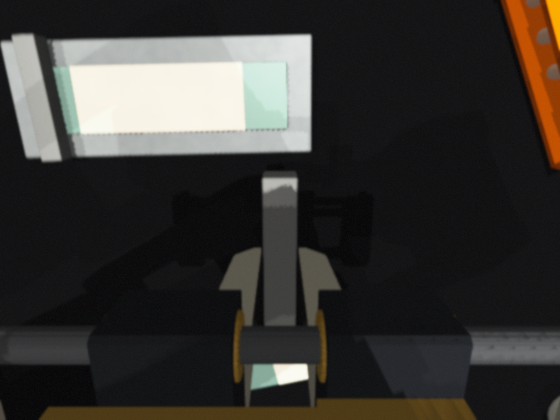

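The close view is clear: the free bare end spans columns 244–288 and rows 62–130, and the held stick sits square at (280,250).

Run:
```python
from h import *
import pickle
st=pickle.load(open("pics/w3.pkl","rb"));K,T=T_of("wrist",st);p=cv2.imread("pics/w3.png").astype(int)
# plate vs board by colour: green-ness (G-R) ; white plate vs grey board by brightness
for r in (75,95,120): print(r,[(c,tuple(p[r,c])) for c in (236,240,243,246,250,284,287,290,293,306,310,313)])
for c in(110,200): print(c,[(r,p[r,c].tolist()) for r in(56,59,61,63,65,67,127,130,132,134,136)])
hsv=cv2.cvtColor(p.astype(np.uint8),cv2.COLOR_BGR2HSV)
g=((p[...,1]-p[...,2])>15);g[:50]=0;g[140:]=0;g[:,:235]=0;g[:,300:]=0
for c in blobs(g,150): print("green",c.min(0),c.max(0),rect(cast(c,26,K,T)))
q=cast([(288,62),(288,129.5),(244,62.5),(244.5,131)],26,K,T);print(q.round(1),q.mean(0))
e=q[[0,1]].mean(0)-q[[2,3]].mean(0);s=q[0]-q[1]
print("yaw",np.degrees(np.arctan2(e[1],e[0])),np.degrees(np.arctan2(s[1],s[0]))-90,np.linalg.norm(e),np.linalg.norm(s),np.linalg.norm(q[2]-q[3]))
b=cast([(311,35),(311,151)],20,K,T);print("board end mid",b.mean(0),np.linalg.norm(b[0]-b[1]))
zt=st["position"][2]+9.2
k=cast([(263,177),(297.5,177)],zt,K,T);k2=cast([(263,172),(297.5,172)],zt,K,T)
print("stick far end",k2.round(1),np.linalg.norm(k[0]-k[1]))
pp,a,M=pose(st);print(((k2.mean(0)-pp)@M).round(1), M.round(3))
```

```text
75 [(236, (np.int64(234), np.int64(246), np.int64(250))), (240, (np.int64(236), np.int64(247), np.int64(250))), (243, (np.int64(228), np.int64(237), np.int64(222))), (246, (np.int64(226), np.int64(235), np.int64(210))), (250, (np.int64(225), np.int64(234), np.int64(209))), (284, (np.int64(228), np.int64(237), np.int64(215))), (287, (np.int64(192), np.int64(196), np.int64(188))), (290, (np.int64(220), np.int64(221), np.int64(217))), (293, (np.int64(222), np.int64(223), np.int64(219))), (306, (np.int64(222), np.int64(225), np.int64(220))), (310, (np.int64(171), np.int64(173), np.int64(170))), (313, (np.int64(25), np.int64(23), np.int64(22)))]
95 [(236, (np.int64(233), np.int64(244), np.int64(250))), (240, (np.int64(235), np.int64(246), np.int64(250))), (243, (np.int64(222), np.int64(235), np.int64(233))), (246, (np.int64(205), np.int64(221), np.int64(190))), (250, (np.int64(207), np.int64(222), np.int64(191))), (284, (np.int64(225), np.int64(234), np.int64(210))), (287, (np.int64(203), np.int64(208), np.int64(197))), (290, (np.int64(216), np.int64(219), np.int64(215))), (293, (np.int64
[... 1202 characters left out ...]
34]), (65, [231, 242, 248]), (67, [233, 244, 249]), (127, [234, 246, 250]), (130, [208, 228, 234]), (132, [175, 181, 179]), (134, [183, 185, 181]), (136, [185, 187, 184])]
green [243  62] [287 129] (array([603.6, 121.9]), 50.3, 33.8, 63.0)
[[630.8 136.   26. ]
 [607.7  91.   26. ]
 [600.8 151.2  26. ]
 [576.1 106.2  26. ]] [603.859413   121.10014001  26.        ]
yaw -26.25173838288374 -27.14535720985714 34.29831855837516 50.50678176250929 51.32597054790863
board end mid [636.0547365  105.68786348  20.        ] 88.34695634182457
stick far end [[591.5  91.3 164.9]
 [604.9  84.3 164.9]] 15.249561106164354
[49.5  0.4 -9.6] [[ 0.461  0.887 -0.002]
 [ 0.887 -0.461 -0.008]
 [-0.008  0.002 -1.   ]]
```

Run:
```python
from h import *
plan(602.4,119,60,-26.2,30)
```

```text
at [574.8  44.3 155.1] jaw -27.7 d [ 27.6  74.7 -95.1] twist -1.5 rows 5
[15.8, -2.1, np.float64(19.0)] -0.3
[15.8, -2.0, np.float64(19.0)] -0.3
[15.8, -1.9, np.float64(19.0)] -0.3
[15.8, -1.8, np.float64(19.0)] -0.3
[15.8, -1.7, np.float64(19.0)] -0.3
```

Call:
{"op": "carry_out", "data": {
  "motion": [
    {"offset": [20,-2,19],"twist": -0.5},
    {"offset": [20,-2,19],"twist": -0.5},
    {"offset": [20,-2,19],"twist": -0.5},
    {"offset": [15,-2,19],"twist": 0},
    {"offset": [3,0,12],"twist": 0}
  ]
}}

```text
time: 5.67
position: [605.2, 119.3, 66.7]
ee_rot: [2.655, 1.663, -0.001]
contact_force: [0.4, 0.1, -0.2]
finger_gap: 15.2
```

Run:
```python
from h import *
plan(602.4,119,45,-26.2,30)
```

```text
at [605.2 119.3  66.7] jaw -25.9 d [ -2.8  -0.3 -21.7] twist 0.3 rows 1
[-1.5, -2.4, np.float64(21.7)] 0.3
```

Call:
{"op": "carry_out", "data": {
  "motion": [
    {"offset": [-1,-2,15],"twist": 0.3},
    {"offset": [0,0,6],"twist": 0},
    {"offset": [0,0,0],"twist": 0},
    {"offset": [0,0,0],"twist": 0}
  ]
}}

```text
time: 6.0
position: [601.5, 117.3, 41.5]
ee_rot: [2.659, 1.659, -0.009]
contact_force: [0.2, -0.7, 0.4]
finger_gap: 15.5
```

Run:
```python
from h import *
plan(602.4,119,36,-26.2,30)
st=ctrl.observe();print(st["contact_force"]);p,d=ctrl.snapshot("wrist");cv2.imwrite("pics/w4.png",p[:330])
```

```text
at [601.5 117.3  41.5] jaw -26.1 d [ 0.9  1.7 -5.5] twist 0.1 rows 1
[1.9, 0.0, np.float64(5.5)] 0.1
[ 0.18627302 -0.74683492  0.42865494]
```

View pics/w4.png

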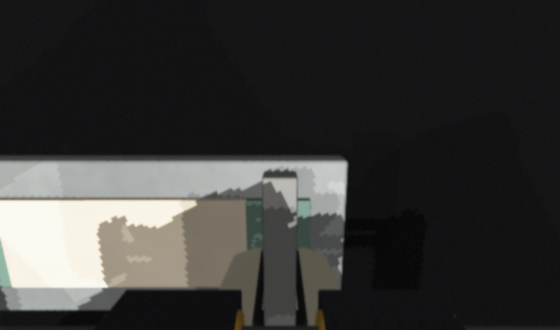

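The stick is centred over the bare end: green spans columns 246–310 and the stick is at column 280. Next I'll check the sideways overhang with rays.

Run:
```python
from h import *
st=ctrl.observe();K,T=T_of("wrist",st);pp,a,M=pose(st)
z=st["position"][2]
for n,uv,h in(("plate edge",(253,198),26),("plate edge r",(305,198.5),26),("board edge",(280,160),20),("stick top far?",(280,170),z+9.2),("stick top far",(280,178),z+9.2),("greenL",(246.5,215),26),("greenR",(310,215),26)):
    print(n,((cast(uv,h,K,T)[0]-pp)@M).round(1))
```

```text
plate edge [ 31.  -13.8  15.5]
plate edge r [30.7 13.4 15.6]
board edge [50.   0.4 21.4]
stick top far? [50.4  0.3 -9.6]
stick top far [46.8  0.3 -9.6]
greenL [ 21.7 -17.4  15.6]
greenR [21.6 16.2 15.7]
```

Call:
{"op": "carry_out", "data": {
  "motion": [
    {"offset": [2,0,4],"twist": 0},
    {"offset": [0,0,2],"twist": 0},
    {"offset": [0,0,1],"twist": 0},
    {"offset": [0,0,0],"twist": 0}
  ]
}}

```text
time: 6.38
position: [604.2, 118.1, 37.5]
ee_rot: [2.658, 1.657, -0.002]
contact_force: [-0.5, 0.1, 0.4]
finger_gap: 15.2
```

Call:
{"op": "carry_out", "data": {
  "motion": [
    {"offset": [0,-2,2],"twist": 0},
    {"offset": [0,0,1],"twist": 0},
    {"offset": [0,0,0],"twist": 0}
  ]
}}

```text
time: 6.63
position: [602.5, 119.0, 35.0]
ee_rot: [2.658, 1.657, -0.001]
contact_force: [0.3, 0.4, -0.5]
finger_gap: 15.6
```

Run:
```python
from h import *
plan(602.4,119,33,-26.2,30);print(ctrl.observe()["contact_force"])
```

```text
at [602.5 119.   35. ] jaw -26.1 d [-0.1 -0.  -2. ] twist 0.1 rows 1
[-0.1, -0.1, np.float64(2.0)] 0.1
[ 0.34459632  0.39149756 -0.50978323]
```

Call:
{"op": "carry_out", "data": {
  "motion": [
    {"offset": [0,0,1.5],"twist": 0},
    {"offset": [0,0,0],"twist": 0},
    {"offset": [0,0,0],"twist": 0}
  ]
}}

```text
time: 6.88
position: [602.5, 119.1, 33.4]
ee_rot: [2.658, 1.657, -0.001]
contact_force: [0.8, -0.1, -0.8]
finger_gap: 15.2
```

Call:
{"op": "carry_out", "data": {
  "motion": [
    {"offset": [0,0,1],"twist": 0},
    {"offset": [0,0,0.5],"twist": 0},
    {"offset": [0,0,0],"twist": 0}
  ]
}}

```text
time: 7.13
position: [602.8, 119.2, 33.0]
ee_rot: [2.657, 1.657, 0.0]
contact_force: [-0.9, 0.8, -0.8]
finger_gap: 15.5
```

Call:
{"op": "carry_out", "data": {
  "motion": [
    {"offset": [0,0,1.5],"twist": 0},
    {"offset": [0,0,0],"twist": 0}
  ]
}}

```text
time: 7.3
position: [603.2, 119.3, 33.2]
ee_rot: [2.657, 1.657, 0.002]
contact_force: [0.1, 0.2, -0.7]
finger_gap: 15.6
```

Call:
{"op": "carry_out", "data": {
  "motion": [
    {"offset": [0,0,1.5],"twist": 0},
    {"offset": [0,0,0],"twist": 0}
  ]
}}

```text
time: 7.47
position: [603.7, 119.4, 33.1]
ee_rot: [2.657, 1.656, 0.004]
contact_force: [0.4, 0.2, -0.5]
finger_gap: 15.4
```

Call:
{"op": "carry_out", "data": {
  "motion": [
    {"offset": [0,0,0],"twist": 0},
    {"offset": [0,0,0],"twist": 0},
    {"offset": [0,0,0],"twist": 0},
    {"offset": [0,0,0],"twist": 0}
  ],
  "claw": 45
}}

```text
time: 7.8
position: [603.7, 119.4, 32.3]
ee_rot: [2.657, 1.656, 0.004]
contact_force: [0.2, 1.2, 0.3]
finger_gap: 37.9
```

Call:
{"op": "carry_out", "data": {
  "motion": [
    {"offset": [0,0,-10],"twist": 0},
    {"offset": [0,0,-25],"twist": 0},
    {"offset": [-20,0,-35],"twist": 0},
    {"offset": [-35,0,-20],"twist": 0},
    {"offset": [-35,0,0],"twist": 0}
  ]
}}

```text
time: 8.22
position: [562.5, 41.1, 125.9]
ee_rot: [2.654, 1.665, -0.003]
contact_force: [1.8, -0.0, 0.3]
finger_gap: 41.8
```

Run:
```python
from h import *
import pickle
st=ctrl.observe();p,d=ctrl.snapshot("wrist");cv2.imwrite("pics/w5.png",p);np.save("pics/w5.npy",d)
pickle.dump(st,open("pics/w5.pkl","wb"));print(pose(st)[:2],st["finger_gap"])
```

```text
(array([562.45936522,  41.0608643 , 125.94811029]), np.float64(-25.807854437151445)) 41.79467425537218
```

View pics/w5.png

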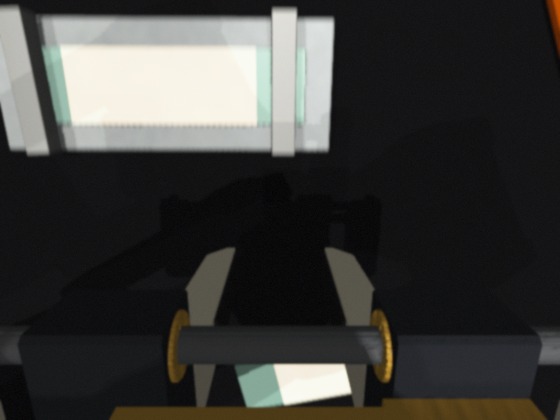

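The stick lies square across the free end at columns 272–297, parallel to the laid one. Now I'll measure it.

Run:
```python
from h import *
import pickle
st=pickle.load(open("pics/w5.pkl","rb"));K,T=T_of("wrist",st);p=cv2.imread("pics/w5.png")
g=p[...,1].astype(int)
for r in(12,30,80,140): print(r,[ (c,g[r,c]) for c in range(266,304,2)])
print([(r,g[r,284]) for r in range(2,16,2)],[(r,g[r,284]) for r in range(146,162,2)])
t=np.radians(-26.2);u=np.array([np.cos(t),np.sin(t)]);v=np.array([-u[1],u[0]])
def f(uv,z): q=cast(uv,z,K,T)[0,:2];return (q@u).round(1),(q@v).round(1)
print("bare in/out",f((256.5,80),26),f((305,80),26))
print("plate edges",f((200,44.5),26),f((200,124),26))
print("stick L/R top",f((272,30),42),f((297,30),42),f((272,140),42),f((296,140),42))
print("stick ends",f((285,8),42),f((284,154),42))
print("white L",f((65,80),26),"laid ends",f((11,6),42),f((35,152),42),"laid in edge",f((22,6),42),f((47,152),42))
d=np.load("pics/w5.npy");print(d[80,284],d[60,284],d[100,284])
for uv in((284,30),(284,80),(284,130),(200,80)):
    D=d[uv[1],uv[0]];print(uv,(T@np.r_[(uv[0]-K[0,2])/K[0,0]*D,-(uv[1]-K[1,2])/K[1,1]*D,-D,1])[:3].round(1))
plan(535,41,150,76.3,30)
```

```text
12 [(266, np.int64(20)), (268, np.int64(19)), (270, np.int64(33)), (272, np.int64(148)), (274, np.int64(197)), (276, np.int64(198)), (278, np.int64(197)), (280, np.int64(196)), (282, np.int64(197)), (284, np.int64(194)), (286, np.int64(195)), (288, np.int64(195)), (290, np.int64(193)), (292, np.int64(192)), (294, np.int64(194)), (296, np.int64(137)), (298, np.int64(33)), (300, np.int64(18)), (302, np.int64(20))]
30 [(266, np.int64(206)), (268, np.int64(197)), (270, np.int64(175)), (272, np.int64(179)), (274, np.int64(220)), (276, np.int64(222)), (278, np.int64(222)), (280, np.int64(221)), (282, np.int64(221)), (284, np.int64(220)), (286, np.int64(222)), (288, np.int64(220)), (290, np.int64(220)), (292, np.int64(219)), (294, np.int64(216)), (296, np.int64(179)), (298, np.int64(190)), (300, np.int64(194)), (302, np.int64(195))]
80 [(266, np.int64(232)), (268, np.int64(228)), (270, np.int64(190)), (272, np.int64(180)), (274, np.int64(215)), (276, np.int64(215)), (278, np.int64(214)), (280, np.int64(214)), (282, np.int64(214)), (284, np.int64(215)), (286, np.int64(216)), (288, np.int64(2
[... 1506 characters left out ...]
p.float64(419.6)) (np.float64(326.8), np.float64(329.8))
235.15694 231.02034 238.8155
(284, 30) [618.8 149.4  42.1]
(284, 80) [605.9 122.6  42.2]
(284, 130) [592.   93.6  40.8]
(200, 80) [554.  148.6  25.9]
at [560.3  36.8 125. ] jaw -25.9 d [-25.3   4.2  25. ] twist 77.8 rows 12
[-0.6, -2.1, np.float64(-2.1)] 6.5
[-0.8, -2.0, np.float64(-2.1)] 6.5
[-1.0, -1.9, np.float64(-2.1)] 6.5
[-1.3, -1.7, np.float64(-2.1)] 6.5
[-1.4, -1.6, np.float64(-2.1)] 6.5
[-1.6, -1.4, np.float64(-2.1)] 6.5
[-1.8, -1.2, np.float64(-2.1)] 6.5
[-1.9, -1.0, np.float64(-2.1)] 6.5
[-2.0, -0.8, np.float64(-2.1)] 6.5
[-2.1, -0.6, np.float64(-2.1)] 6.5
[-2.1, -0.3, np.float64(-2.1)] 6.5
[-2.1, -0.1, np.float64(-2.1)] 6.5
```

Run:
```python
from h import *
plan(470,-95,200,-103.7,30)
```

```text
at [560.3  36.8 125. ] jaw -25.9 d [ -90.3 -131.8   75. ] twist 77.8 rows 12
[-13.2, -2.0, np.float64(-6.3)] 6.5
[-13.3, -0.5, np.float64(-6.3)] 6.5
[-13.3, 1.0, np.float64(-6.3)] 6.5
[-13.1, 2.5, np.float64(-6.3)] 6.5
[-12.7, 4.0, np.float64(-6.3)] 6.5
[-12.2, 5.4, np.float64(-6.3)] 6.5
[-11.5, 6.7, np.float64(-6.3)] 6.5
[-10.7, 8.0, np.float64(-6.3)] 6.5
[-9.7, 9.1, np.float64(-6.3)] 6.5
[-8.6, 10.2, np.float64(-6.3)] 6.5
[-7.4, 11.1, np.float64(-6.3)] 6.5
[-6.1, 11.8, np.float64(-6.3)] 6.5
```

Call:
{"op": "carry_out", "data": {
  "motion": [
    {"offset": [-13,-2,-7],"twist": 6.5},
    {"offset": [-13,-1,-7],"twist": 6.5},
    {"offset": [-13,1,-7],"twist": 6.5},
    {"offset": [-13,2,-7],"twist": 6.5},
    {"offset": [-13,4,-7],"twist": 6.5}
  ],
  "claw": 100
}}

```text
time: 8.68
position: [519.0, -19.8, 164.7]
ee_rot: [3.022, 0.819, 0.001]
contact_force: [0.2, -0.0, -0.5]
finger_gap: 70.5
```

Call:
{"op": "carry_out", "data": {
  "motion": [
    {"offset": [-12,5,-6],"twist": 6.5},
    {"offset": [-12,7,-6],"twist": 6.5},
    {"offset": [-11,8,-6],"twist": 6.5},
    {"offset": [-10,9,-6],"twist": 6.5},
    {"offset": [-9,10,-6],"twist": 6.5}
  ]
}}

```text
time: 9.1
position: [475.2, -75.3, 200.1]
ee_rot: [3.13, -0.105, 0.01]
contact_force: [0.1, -0.6, 0.4]
finger_gap: 92.9
```

Call:
{"op": "carry_out", "data": {
  "motion": [
    {"offset": [-7,11,-6],"twist": 6.5},
    {"offset": [-6,12,-6],"twist": 5},
    {"offset": [0,0,0],"twist": 0}
  ]
}}

```text
time: 9.35
position: [457.4, -98.5, 216.0]
ee_rot: [3.099, -0.447, 0.017]
contact_force: [0.5, -0.1, 1.1]
finger_gap: 93.2
```

Run:
```python
from h import *
import pickle
st=ctrl.observe();p,d=ctrl.snapshot("wrist");cv2.imwrite("pics/w6.png",p);np.save("pics/w6.npy",d)
pickle.dump(st,open("pics/w6.pkl","wb"));print(pose(st)[:2],st["finger_gap"],st["joint_positions"].round(2))
K,T=T_of("wrist",st)
for c in blobs(p.min(2)>90,2000): print(c.min(0),c.max(0),rect(cast(c,30,K,T)))
```

```text
(array([457.42213519, -98.48114345, 216.02575218]), np.float64(-106.42315697287336)) 93.24274788869839 [-0.26 -0.35  1.88 -0.01  1.61  1.6 ]
[425 251] [489 322] (array([ 292.5, -259.1]), 85.4, 41.4, 28.3)
[449 154] [540 194] (array([ 408.1, -308.7]), 90.4, 28.8, 82.2)
[ 0 63] [ 65 264] (array([540. , 131.5]), 197.1, 65.0, -26.5)
[232   0] [296 185] (array([ 542.1, -112.5]), 166.0, 52.3, -13.7)
```

View pics/w6.png

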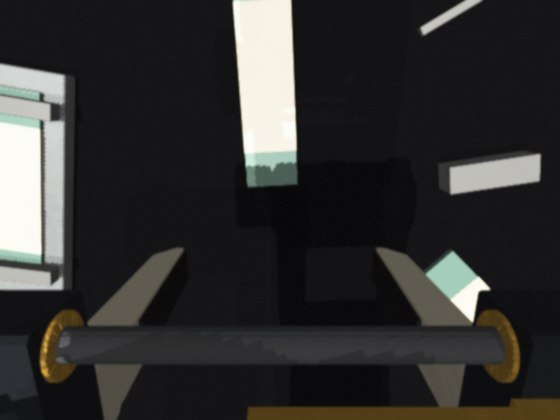

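The wrist view shows the plate's near bare end at corners (247,186) and (297,184); the far end is out of frame. I'll take the centre from the near end plus 100 mm, and check it against the top camera at z=30.

Run:
```python
from h import *
import pickle
st=pickle.load(open("pics/w6.pkl","rb"));K,T=T_of("wrist",st)
t=np.radians(-13.7);u=np.array([np.cos(t),np.sin(t)]);v=np.array([-u[1],u[0]])
q=cast([(247,186),(297,184.5)],30,K,T)[:,:2];m=q.mean(0);print(q.round(1),m,m+100*u)
e=cast([(239,60),(294,60)],30,K,T)[:,:2];print("mid v",(m@v).round(1),(e@v).mean().round(1),(e@v).round(1))
for r in(20,100):
    pass
p=cv2.imread("pics/top0.png");K2,T2=T_of("top")
g=p.min(2)>75;g[:,:255]=0;g[:,310:]=0;g[:100]=0;g[195:]=0
for c in blobs(g,100):
    R2=rect(cast(c,30,K2,T2));print("top",R2,"at27",rect(cast(c,27,K2,T2)))
plan(562,-117,120,-103.7,30)
```

```text
[[ 466.8  -68.5]
 [ 454.  -116.9]] [460.39031357 -92.69424782] [ 557.54522557 -116.37806243]
mid v 19.0 17.6 [42.7 -7.4]
top (array([ 558.3, -116. ]), 203.2, 54.2, -13.6) at27 (array([ 559.1, -115.9]), 203.8, 54.4, -13.6)
at [457.9 -97.9 215.4] jaw -106.1 d [104.1 -19.1 -95.4] twist -2.4 rows 5
[21.1, -2.1, np.float64(19.1)] -0.5
[21.1, -1.9, np.float64(19.1)] -0.5
[21.1, -1.8, np.float64(19.1)] -0.5
[21.1, -1.6, np.float64(19.1)] -0.5
[21.1, -1.4, np.float64(19.1)] -0.5
```

Call:
{"op": "carry_out", "data": {
  "motion": [
    {"offset": [22,-2,22],"twist": -0.6},
    {"offset": [22,-2,25],"twist": -0.6},
    {"offset": [22,-2,30],"twist": -0.6},
    {"offset": [20,-2,30],"twist": -0.6},
    {"offset": [12,-2,30],"twist": 0}
  ]
}}

```text
time: 9.82
position: [564.1, -113.4, 83.9]
ee_rot: [3.111, -0.344, 0.041]
contact_force: [0.1, -0.2, 0.3]
finger_gap: 92.7
```

Call:
{"op": "carry_out", "data": {
  "motion": [
    {"offset": [0,0,0],"twist": 0}
  ]
}}

```text
time: 9.9
position: [563.5, -112.2, 77.2]
ee_rot: [3.113, -0.338, 0.029]
contact_force: [-0.6, -0.5, -1.9]
finger_gap: 92.9
```

Run:
```python
from h import *
plan(558,-116.8,40,-103.7,15)
```

```text
at [ 563.5 -112.2   77.2] jaw -102.4 d [ -5.5  -4.6 -37.2] twist 1.3 rows 3
[-1.4, 1.9, np.float64(12.4)] 0.4
[-1.4, 1.9, np.float64(12.4)] 0.4
[-1.4, 1.9, np.float64(12.4)] 0.4
```

Call:
{"op": "carry_out", "data": {
  "motion": [
    {"offset": [-2,3,13],"twist": 0.7},
    {"offset": [-2,2,13],"twist": 0.6},
    {"offset": [0,0,11],"twist": 0},
    {"offset": [0,0,0],"twist": 0},
    {"offset": [0,0,0],"twist": 0}
  ]
}}

```text
time: 10.32
position: [559.1, -114.3, 39.3]
ee_rot: [3.112, -0.358, 0.026]
contact_force: [0.8, 0.9, 0.4]
finger_gap: 93.0
```

Run:
```python
from h import *
plan(558,-116.8,10,-103.7,15);print(pose(ctrl.observe())[2].round(4))
```

```text
at [ 559.1 -114.3   39.3] jaw -103.1 d [ -1.1  -2.5 -29.3] twist 0.6 rows 2
[-0.3, 1.4, np.float64(14.6)] 0.3
[-0.3, 1.4, np.float64(14.6)] 0.3
[[ 0.9738 -0.227   0.0153]
 [-0.2269 -0.9739 -0.011 ]
 [ 0.0174  0.0073 -0.9998]]
```

Call:
{"op": "carry_out", "data": {
  "motion": [
    {"offset": [0,2,14],"twist": 0.5},
    {"offset": [0,0,10],"twist": 0},
    {"offset": [0,0,0],"twist": 0},
    {"offset": [0,0,0],"twist": 0}
  ]
}}

```text
time: 10.65
position: [560.1, -116.7, 15.9]
ee_rot: [3.11, -0.371, 0.032]
contact_force: [-0.5, 0.2, 0.5]
finger_gap: 92.6
```

Run:
```python
from h import *
plan(558,-116.8,10,-103.7,15);print(pose(ctrl.observe())[2].round(4))
```

```text
at [ 560.1 -116.7   15.9] jaw -103.6 d [-2.1 -0.1 -5.9] twist 0.1 rows 1
[-2.0, 0.6, np.float64(5.9)] 0.1
[[ 0.9718 -0.2352  0.0194]
 [-0.235  -0.9719 -0.012 ]
 [ 0.0217  0.0071 -0.9997]]
```

Call:
{"op": "carry_out", "data": {
  "motion": [
    {"offset": [-2,0,5],"twist": 0},
    {"offset": [0,0,0],"twist": 0},
    {"offset": [0,0,0],"twist": 0}
  ]
}}

```text
time: 10.9
position: [558.3, -116.4, 10.9]
ee_rot: [3.11, -0.371, 0.033]
contact_force: [0.6, 0.2, 0.5]
finger_gap: 93.1
```

Call:
{"op": "carry_out", "data": {
  "motion": [
    {"offset": [0,0,0],"twist": 0},
    {"offset": [0,0,0],"twist": 0},
    {"offset": [0,0,0],"twist": 0},
    {"offset": [0,0,0],"twist": 0},
    {"offset": [0,0,0],"twist": 0}
  ],
  "claw": 0
}}

```text
time: 11.32
position: [558.7, -116.5, 11.7]
ee_rot: [3.11, -0.371, 0.035]
contact_force: [-0.1, -0.1, 0.0]
finger_gap: 63.9
```

Call:
{"op": "carry_out", "data": {
  "motion": [
    {"offset": [0,0,0],"twist": 0},
    {"offset": [0,0,0],"twist": 0},
    {"offset": [0,0,0],"twist": 0},
    {"offset": [0,0,0],"twist": 0}
  ]
}}

```text
time: 11.65
position: [558.8, -116.5, 11.9]
ee_rot: [3.109, -0.37, 0.035]
contact_force: [0.2, 0.3, -0.7]
finger_gap: 49.6
```

Run:
```python
from h import *
st=ctrl.observe();print(pose(st)[:2],pose(st)[2][2].round(4),st["finger_gap"])
```

```text
(array([ 558.7945667 , -116.48878308,   11.91253445]), np.float64(-103.59090174739346)) [ 0.0237  0.0072 -0.9997] 49.596403085047925
```

Call:
{"op": "carry_out", "data": {
  "motion": [
    {"offset": [0,0,0],"twist": 0},
    {"offset": [0,0,-6],"twist": 0},
    {"offset": [0,0,-15],"twist": 0},
    {"offset": [0,0,-25],"twist": 0},
    {"offset": [0,0,-25],"twist": 0}
  ]
}}

```text
time: 12.07
position: [554.0, -114.8, 79.6]
ee_rot: [3.111, -0.371, 0.019]
contact_force: [0.7, -0.0, -1.8]
finger_gap: 49.7
```

Call:
{"op": "carry_out", "data": {
  "motion": [
    {"offset": [0,0,-20],"twist": 0},
    {"offset": [0,0,0],"twist": 0}
  ]
}}

```text
time: 12.23
position: [555.0, -114.9, 105.8]
ee_rot: [3.11, -0.371, 0.027]
contact_force: [-0.2, 0.2, -0.2]
finger_gap: 49.6
```

Run:
```python
from h import *
st=ctrl.observe();print(pose(st)[2][2].round(4),st["finger_gap"])
plan(528.3,157.4,110,-116.2,25)
```

```text
[ 0.0183  0.0071 -0.9998] 49.556295244657505
at [ 555.  -114.9  105.8] jaw -103.6 d [-26.7 272.3   4.2] twist 12.6 rows 11
[-8.2, -23.5, np.float64(-0.4)] 1.1
[-8.6, -23.3, np.float64(-0.4)] 1.1
[-9.1, -23.1, np.float64(-0.4)] 1.1
[-9.6, -23.0, np.float64(-0.4)] 1.1
[-10.0, -22.8, np.float64(-0.4)] 1.1
[-10.5, -22.6, np.float64(-0.4)] 1.1
[-10.9, -22.3, np.float64(-0.4)] 1.1
[-11.4, -22.1, np.float64(-0.4)] 1.1
[-11.8, -21.9, np.float64(-0.4)] 1.1
[-12.3, -21.6, np.float64(-0.4)] 1.1
[-12.7, -21.4, np.float64(-0.4)] 1.1
```

Call:
{"op": "carry_out", "data": {
  "motion": [
    {"offset": [-8,-23,0],"twist": 1.1},
    {"offset": [-9,-23,0],"twist": 1.1},
    {"offset": [-9,-23,0],"twist": 1.1},
    {"offset": [-10,-23,0],"twist": 1.1},
    {"offset": [-10,-23,0],"twist": 1.1}
  ]
}}

```text
time: 12.65
position: [541.6, 8.6, 102.4]
ee_rot: [3.086, -0.534, 0.029]
contact_force: [-0.0, 0.1, -1.6]
finger_gap: 49.2
```

Call:
{"op": "carry_out", "data": {
  "motion": [
    {"offset": [-10,-22,0],"twist": 1.1},
    {"offset": [-11,-22,0],"twist": 1.1},
    {"offset": [-11,-22,0],"twist": 1.1},
    {"offset": [-10,-20,0],"twist": 1.1},
    {"offset": [-6,-12,0],"twist": 1.1}
  ]
}}

```text
time: 13.07
position: [529.9, 124.1, 96.0]
ee_rot: [3.056, -0.688, 0.024]
contact_force: [-0.4, -0.1, -0.9]
finger_gap: 49.5
```

Call:
{"op": "carry_out", "data": {
  "motion": [
    {"offset": [0,0,0],"twist": 0},
    {"offset": [0,0,0],"twist": 0}
  ]
}}

```text
time: 13.23
position: [528.8, 126.5, 94.1]
ee_rot: [3.056, -0.684, 0.021]
contact_force: [-0.9, -0.6, -1.2]
finger_gap: 49.5
```

Run:
```python
from h import *
import pickle
st=ctrl.observe();p,d=ctrl.snapshot("wrist");cv2.imwrite("pics/w7.png",p);np.save("pics/w7.npy",d)
pickle.dump(st,open("pics/w7.pkl","wb"))
print(pose(st)[2][2].round(4),st["finger_gap"])
plan(528.3,157.4,60,-116.2,15)
```

```text
[ 0.0149  0.0068 -0.9999] 49.54167969344821
at [528.8 126.2  94.1] jaw -115.3 d [ -0.5  31.2 -34.1] twist 0.9 rows 4
[-3.4, -7.0, np.float64(8.5)] 0.2
[-3.5, -7.0, np.float64(8.5)] 0.2
[-3.5, -7.0, np.float64(8.5)] 0.2
[-3.5, -6.9, np.float64(8.5)] 0.2
```

View pics/w7.png

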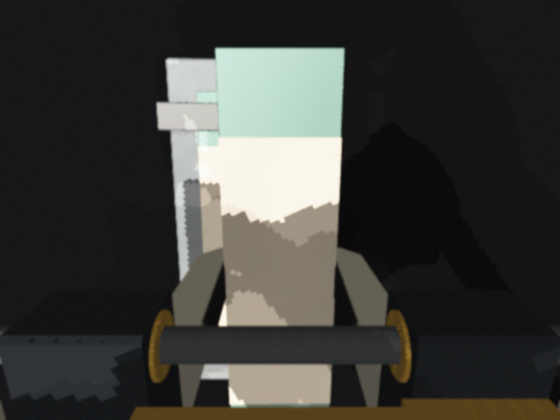

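The held plate is at columns 217–343. Its far end is at row 48 and its coating edge at row 136. The lower plate's free end is behind it at (205,92), with the placed stick at row 115.

Run:
```python
from h import *
import pickle
st=pickle.load(open("pics/w7.pkl","rb"));K,T=T_of("wrist",st);pp,a,M=pose(st)
def f(uv,z): return ((cast(uv,z,K,T)[0]-pp)@M).round(1)
z=pp[2]+18.1
print("jaw",a)
for uv in((218,48.5),(343,48.5),(219,136.5),(341,136.5)): print("held",uv,f(uv,z+1.5),f(uv,z))
# lower plate frame
t=np.radians(-26.2);u=np.array([np.cos(t),np.sin(t)]);v=np.array([-u[1],u[0]])
for n,uv,h in(("lower end",(206,92.5),26),("lower white edge",(208,146.5),26),("lower side",(197,120),26),("board end",(190,59.5),20),("stick",(180,103),42),("stick in",(180,128),42)):
    q=cast(uv,h,K,T)[0];print(n,f(uv,h),(q[:2]@u).round(1),(q[:2]@v).round(1))
```

```text
jaw -115.2307290025007
held (218, 48.5) [ 98.1 -23.8 -18.3] [ 98.3 -24.  -16.8]
held (343, 48.5) [ 98.1  23.6 -18. ] [ 98.3  23.8 -16.5]
held (219, 136.5) [ 65.3 -24.9 -18.8] [ 65.2 -25.2 -17.3]
held (341, 136.5) [ 65.2  24.3 -18.5] [ 65.1  24.5 -17. ]
lower end [ 84.5 -46.2  69.1] 503.3 394.2
lower white edge [ 51.2 -46.8  68.6] 470.0 394.2
lower side [ 67.8 -52.9  68.8] 486.6 400.5
board end [104.2 -56.3  75.3] 523.0 404.5
stick [ 78.2 -58.6  52.9] 496.6 406.6
stick in [ 64.  -59.7  52.7] 482.4 407.4
```

Call:
{"op": "carry_out", "data": {
  "motion": [
    {"offset": [-3,-8,8],"twist": 0.3},
    {"offset": [-3,-8,8],"twist": 0.3},
    {"offset": [-3,-7,8],"twist": 0.3},
    {"offset": [-2,-5,8],"twist": 0},
    {"offset": [0,0,6],"twist": 0}
  ]
}}

```text
time: 13.7
position: [532.3, 155.9, 51.9]
ee_rot: [3.049, -0.715, 0.021]
contact_force: [0.4, 0.2, -1.8]
finger_gap: 48.9
```

Call:
{"op": "carry_out", "data": {
  "motion": [
    {"offset": [0,0,0],"twist": 0},
    {"offset": [0,0,0],"twist": 0}
  ]
}}

```text
time: 13.87
position: [531.3, 156.0, 49.2]
ee_rot: [3.048, -0.714, 0.017]
contact_force: [-0.1, -0.1, -1.9]
finger_gap: 49.7
```

Run:
```python
from h import *
st=ctrl.observe();print(pose(st)[2][2].round(4),st["finger_gap"])
plan(529.3,157.5,40,-116.2,15)
```

```text
[ 0.013   0.0087 -0.9999] 49.709622302957385
at [531.3 156.   49.2] jaw -116.4 d [-2.   1.5 -9.2] twist -0.2 rows 1
[-2.5, -0.5, np.float64(9.2)] -0.2
```

Call:
{"op": "carry_out", "data": {
  "motion": [
    {"offset": [-2.5,-0.5,6],"twist": -0.2},
    {"offset": [0,0,3],"twist": 0},
    {"offset": [0,0,0],"twist": 0},
    {"offset": [0,0,0],"twist": 0}
  ]
}}

```text
time: 14.2
position: [529.4, 157.0, 39.6]
ee_rot: [3.049, -0.708, 0.017]
contact_force: [1.0, -0.4, -0.6]
finger_gap: 49.6
```

Run:
```python
from h import *
import pickle
st=ctrl.observe();p,d=ctrl.snapshot("wrist");cv2.imwrite("pics/w8.png",p)
pickle.dump(st,open("pics/w8.pkl","wb"))
print(pose(st)[2][2].round(4),st["finger_gap"])
plan(529.3,157.5,33,-116.2,15)
```

```text
[ 0.0134  0.0085 -0.9999] 49.572611409077815
at [529.5 157.   39.7] jaw -116.2 d [-0.2  0.5 -6.7] twist 0.0 rows 1
[-0.4, -0.4, np.float64(6.7)] 0.0
```

View pics/w8.png

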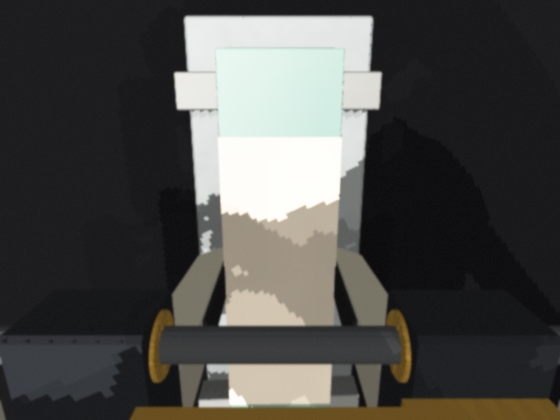

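Run:
```python
from h import *
import pickle
st=pickle.load(open("pics/w8.pkl","rb"));K,T=T_of("wrist",st);pp,a,M=pose(st)
def f(uv,z): return ((cast(uv,z,K,T)[0]-pp)@M).round(1)
z=pp[2]+19
for n,uv,h in(("held",(217.5,48.5),z),("held",(343,48.5),z),("white",(280,136.5),z),("board",(187,17.5),20),("board",(371.5,17.5),20),("stick far",(200,72.5),42),("stick near",(200,108),42),("stick L",(175.5,90),42),("stick R",(380.5,90),42)): print(n,f(uv,h))
```

```text
held [ 98.1 -24.  -17.9]
held [ 98.1  23.7 -17.5]
white [ 65.2  -0.3 -18.1]
board [116.7 -43.8  20.8]
board [116.7  42.8  21.5]
stick far [ 90.8 -34.6  -1.5]
stick near [ 76.2 -35.5  -1.7]
stick L [ 83.7 -45.7  -1.7]
stick R [83.6 43.5 -0.9]
```

Call:
{"op": "carry_out", "data": {
  "motion": [
    {"offset": [-1,-0.4,3],"twist": 0},
    {"offset": [0,0,2],"twist": 0},
    {"offset": [0,0,0.5],"twist": 0},
    {"offset": [0,0,0],"twist": 0}
  ]
}}

```text
time: 14.58
position: [529.1, 157.7, 34.4]
ee_rot: [3.049, -0.709, 0.02]
contact_force: [-0.2, -0.5, -2.3]
finger_gap: 49.5
```

Run:
```python
from h import *
plan(528.7,157.5,31,-116.2,15);print(pose(ctrl.observe())[2][2].round(4))
```

```text
at [529.1 157.7  34.4] jaw -116.2 d [-0.4 -0.2 -3.4] twist 0.0 rows 1
[-0.3, 0.4, np.float64(3.4)] 0.0
[ 0.0146  0.0076 -0.9999]
```

Call:
{"op": "carry_out", "data": {
  "motion": [
    {"offset": [-0.3,0.3,1.5],"twist": 0},
    {"offset": [0,0,0.5],"twist": 0},
    {"offset": [0,0,0],"twist": 0}
  ]
}}

```text
time: 14.83
position: [528.8, 157.5, 32.3]
ee_rot: [3.05, -0.709, 0.02]
contact_force: [-0.2, 0.4, -2.9]
finger_gap: 49.4
```

Call:
{"op": "carry_out", "data": {
  "motion": [
    {"offset": [0,0,1],"twist": 0},
    {"offset": [0,0,0.5],"twist": 0},
    {"offset": [0,0,0],"twist": 0}
  ]
}}

```text
time: 15.08
position: [528.9, 157.5, 30.7]
ee_rot: [3.05, -0.709, 0.02]
contact_force: [0.1, 0.4, -1.0]
finger_gap: 49.6
```

Call:
{"op": "carry_out", "data": {
  "motion": [
    {"offset": [0,0,1],"twist": 0},
    {"offset": [0,0,0.5],"twist": 0},
    {"offset": [0,0,0],"twist": 0}
  ]
}}

```text
time: 15.33
position: [529.1, 157.5, 30.1]
ee_rot: [3.05, -0.709, 0.021]
contact_force: [-0.8, 0.9, -2.3]
finger_gap: 49.6
```

Run:
```python
from h import *
plan(528.7,157.5,30,-116.2,15);st=ctrl.observe();print(pose(st)[2][2].round(4),st["torque"],st["finger_gap"])
```

```text
at [529.1 157.5  30.1] jaw -116.2 d [-0.4 -0.  -0.1] twist 0.0 rows 1
[-0.4, 0.2, np.float64(0.1)] 0.0
[ 0.0153  0.0071 -0.9999] [0.04330076 0.15369936 0.02885536] 49.560569308706306
```

Call:
{"op": "carry_out", "data": {
  "motion": [
    {"offset": [-0.3,0,0.8],"twist": 0},
    {"offset": [0,0,0],"twist": 0},
    {"offset": [0,0,0],"twist": 0}
  ]
}}

```text
time: 15.58
position: [529.4, 157.6, 30.0]
ee_rot: [3.05, -0.709, 0.023]
contact_force: [-0.3, 1.1, -1.6]
finger_gap: 49.4
```

Call:
{"op": "carry_out", "data": {
  "motion": [
    {"offset": [0,0,0],"twist": 0},
    {"offset": [0,0,0],"twist": 0},
    {"offset": [0,0,0],"twist": 0},
    {"offset": [0,0,0],"twist": 0},
    {"offset": [0,0,0],"twist": 0}
  ],
  "claw": 80
}}

```text
time: 16.0
position: [529.5, 157.7, 29.9]
ee_rot: [3.05, -0.709, 0.023]
contact_force: [0.8, -0.9, 0.5]
finger_gap: 73.6
```

Call:
{"op": "carry_out", "data": {
  "motion": [
    {"offset": [0,0,0],"twist": 0},
    {"offset": [0,0,-5],"twist": 0},
    {"offset": [0,0,-12],"twist": 0},
    {"offset": [0,0,-25],"twist": 0},
    {"offset": [0,0,-35],"twist": 0}
  ]
}}

```text
time: 16.42
position: [525.3, 157.9, 103.9]
ee_rot: [3.045, -0.708, 0.008]
contact_force: [0.6, -0.4, 0.3]
finger_gap: 74.4
```

Call:
{"op": "carry_out", "data": {
  "motion": [
    {"offset": [-15,0,-35],"twist": 0},
    {"offset": [-30,0,-25],"twist": 0},
    {"offset": [-35,0,-10],"twist": 0},
    {"offset": [-20,0,0],"twist": 0},
    {"offset": [0,0,0],"twist": 0}
  ]
}}

```text
time: 16.83
position: [434.0, 204.4, 190.0]
ee_rot: [3.052, -0.714, 0.025]
contact_force: [-0.3, 0.3, -0.4]
finger_gap: 74.8
```

Run:
```python
from h import *
import pickle
st=ctrl.observe();p,d=ctrl.snapshot("wrist");cv2.imwrite("pics/w9.png",p);np.save("pics/w9.npy",d)
pickle.dump(st,open("pics/w9.pkl","wb"));print(pose(st)[:2])
```

```text
(array([434.01618701, 204.44184196, 190.03573957]), np.float64(-116.35068982541894))
```

View pics/w9.png

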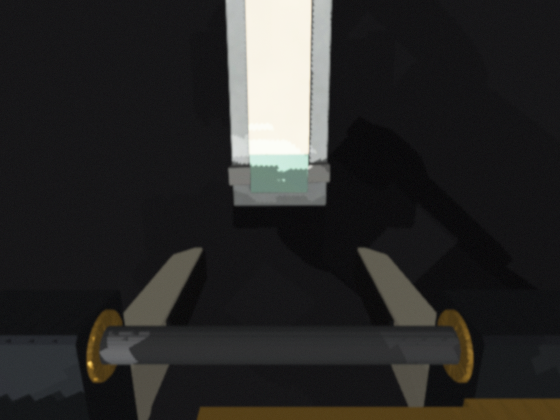

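The upper plate sits squarely over the board: plate columns 248–311, board columns 228–330, with the laid stick showing on both sides at row 175. Next I'll check height, level and centring with the top camera's depth and the wrist rays.

Run:
```python
from h import *
import pickle
t=np.radians(-26.2);u=np.array([np.cos(t),np.sin(t)]);v=np.array([-u[1],u[0]])
st=pickle.load(open("pics/w9.pkl","rb"));K,T=T_of("wrist",st)
def pts(d,K,T,step=1):
    r,c=np.mgrid[0:420:step,0:560:step];D=d[r,c];ok=D>0;r,c,D=r[ok],c[ok],D[ok]
    return np.c_[(c-K[0,2])/K[0,0]*D,-(r-K[1,2])/K[1,1]*D,-D]@T[:3,:3].T+T[:3,3]
p2,d2=ctrl.snapshot("top");s2,ds=ctrl.snapshot("scene");cv2.imwrite("pics/scene9.png",cv2.resize(s2[190:310,340:480],None,fx=4,fy=4))
for n,d,KT in(("wrist",np.load("pics/w9.npy"),(K,T)),("top",d2,T_of("top")),("scene",ds,T_of("scene"))):
    X=pts(d,*KT);a=X[:,:2]@u;b=X[:,:2]@v;m=(abs(a-404)<94)&(abs(b-375)<20)&(X[:,2]>20)&(X[:,2]<80)
    A=np.c_[a[m]-404,b[m]-375,np.ones(m.sum())];s=np.linalg.lstsq(A,X[m,2],rcond=None)[0]
    print(n,m.sum(),"z",s[2].round(1),"slopes deg",np.degrees(s[:2]).round(2))
    e=(abs(a-404)<130)&(abs(b-375)<60)&(X[:,2]>45)&(X[:,2]<55);print("  extent u",np.percentile(a[e],[.3,99.7]).round(1),"v",np.percentile(b[e],[.5,99.5]).round(1))
f=lambda uv,z:(lambda q:((q@u).round(1),(q@v).round(1)))(cast(uv,z,K,T)[0,:2])
print("plate end corners",f((251,192),48),f((309,192),48),"side far",f((246,20),48),f((311,20),48))
print("board end",f((234,205),20),f((326,205),20),"stick",f((229,176),42),f((329,176),42))
```

```text
wrist 9030 z 48.2 slopes deg [ 0.16 -0.01]
  extent u [305.3 455.6] v [350.8 400.6]
top 941 z 48.4 slopes deg [0.07 1.96]
  extent u [304.9 503.2] v [348.2 400.5]
scene 964 z 46.5 slopes deg [-1.26 -2.2 ]
  extent u [305.3 506.6] v [349.8 400.6]
plate end corners (np.float64(304.4), np.float64(400.2)) (np.float64(304.2), np.float64(349.1)) side far (np.float64(441.8), np.float64(400.7)) (np.float64(441.7), np.float64(350.0))
board end (np.float64(285.2), np.float64(419.2)) (np.float64(284.8), np.float64(329.9)) stick (np.float64(317.7), np.float64(419.8)) (np.float64(317.3), np.float64(331.1))
```

View pics/scene9.png

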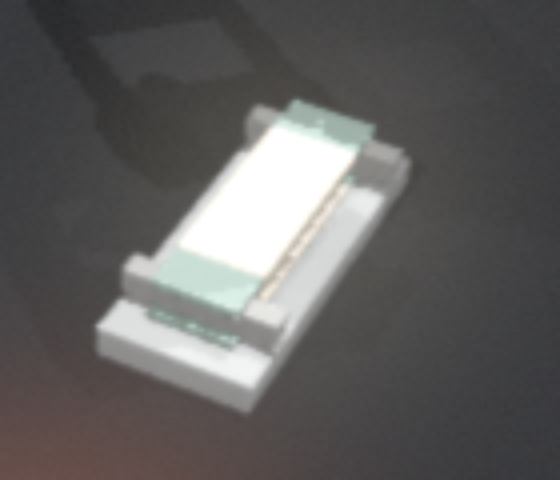

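The scene crop shows the upper plate on both sticks, level and clear of the lower plate. Its top is at z≈48, its end at u=304.3 (expected 304–304.5) and its sides at 349–400.5. The arm is well clear, so I'm handing in.

```bash
python3 -c "
from plant import ctrl
print(ctrl.observe()['time'],ctrl.finish_job())"
```

```text
the job is handed in; nothing more can be done
16.9833 None
```

The job is done and handed in at 17.0 s of the 51 s allowed. I laid the 16 mm stick across the free bare end, then set the smallest of the three loose plates on the two sticks and moved the arm clear.

**Stick:** it lies flat, with its top at about 42 mm and square to the plate. It is about 2 mm off the middle of the bare end, towards the outer end, and I left it there.

**Upper plate:**
- **Height and level:** the wrist camera's depth puts its top at 48.2 mm (48 expected) with 0.2° of tilt.
- **Centring:** its edges are within about 1 mm of squarely over the lower plate.
- **Clearance:** the scene picture shows it resting on both sticks, clear of the lower plate.

**Checks that disagreed:** depth fits from the two fixed cameras gave tilts of about 2° (top) and 1.3–2.2° (scene). They contradict each other in sign, and each used about 950 points against the wrist's 9,030. I put this down to measurement error and relied on the wrist view. The wrist force showed no clear touch-down when I set either part down, so I judged contact from the tool no longer going down.

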